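# Scrape the marble chips off the breaking board

## Robot

A 7-joint arm with a two-finger parallel gripper is mounted at the origin on the work surface. World frame = base frame: x ahead of the robot, y to its left, z up, the work surface at z = 0. Lengths are in m, angles in rad, forces in N, time in s.
With the tool pointing down it reaches from about 0.4 to 0.9 m from the base axis. Payload 5.6 kg.
Tool frame: the origin (TCP) lies at the very end of the fingers, on their centre line; the grasp point (between the pads) lies 19 mm behind it; x points along the fingers, z is the direction in which the jaws open and shut, and the axes are right-handed (so a half turn about x gives the same grasp; the last joint's range is limited). The gripper opens to 92 mm and grips with 3 to 60 N. Pads are 20 mm wide; open, the fingers measure 128 mm over their backs; the gripper's body (75 mm by 189 mm) begins 69 mm behind the grasp point.
Start: joints at [1.25, 0.468, -0.012, 1.603, 0.006, 1.071, -0.056], TCP at [0.178, -0.625, 0.182] pointing down, gripper open.
Joint ranges: [-2.53, 2.53], [-0.31, 2.02], [-1.57, 1.55], [0.28, 2.44], [-1.29, 4.43], [0.15, 1.84], [-2.92, 2.92]. Speed limits (rad/s): [2.57, 2.57, 3.14, 3.14, 3.14, 3.14, 3.14].

## Interface

Orientations are given as a unit quaternion [w, x, y, z].
In Python, from rig import bot, optics gives the robot as it stands.
- The arm moves only by the tool jog_arm, never from a script. Its argument "plan" is text: rows parted by semicolons, each of 6 numbers parted by spaces: the shift along the world's x, y, z in m, then the turn, a rotation vector about the world's x, y, z in rad. A call has 1 to 20 rows; each row shifts and turns the pose as measured when the row begins; what a row does not reach is not made up. A row lasts 1/8 s, in which the tool goes at most 62.5 mm and 10.7 degrees, less where a joint would pass 70% of its speed; a pose out of reach is approached as far as the arm can. A call with a gripper value outside its range is refused whole. "fingers" is the opening, from 0 (shut) to 1 (fully open), set as the call begins (left out, the last holds). The fingers move at their own pace and stop on an object; "force" is the grip in N (left out, the last holds). Time passes only in rows, so rows that do not move let the fingers close. It gives the time, the measured TCP pose, the force and the opening at its end, in the units of the state.
- bot.observe(): the state, without advancing time (a new reading comes with each control period).
- optics.capture(name): name is "side" or "top" or "wrist"; returns a dict with "color" (384x512x3 uint8, blue, green, red), "fx", "fy", "cx", "cy" (pixels), "k1" (the pictures are not rectified: a ray, as slopes to the right and down, at radius r is drawn at 1 + k1 r^2 times it, then the intrinsics apply), "world_to_cam" (4x4, takes a point from world to camera coordinates); the wrist camera has in their place "mount" (4x4, takes a point from camera to tool coordinates, whose origin is the TCP and whose axes are the tool frame's). Camera axes: x right, y up, looking along -z (the intrinsics and any distortion apply to the point x, -y, -z); pixel columns grow to the right and rows downward; lengths in m; the calibration is good to about 2 mm. A picture is of the moment at which its call begins: read the wrist's pose just before it. There is no depth.
- bot.sign_off(): hands the job in, once; it reports no verdict.
The state is a dict: "time": time; "q": joint angles; "qvel": joint speeds; "tau": joint torques, N m; "ee_pos": TCP position; "ee_rot": TCP orientation; "force": force on the tool from outside, world axes, zero at the start; "moment": the same for the moment, N m; "gripper_width": finger opening in m.
Only numpy, scipy, OpenCV 4.12 (cv2) and the standard library are available. Lean on these libraries where they do the work, as an engineer would, in place of code of your own. Each camera call takes 0.05 s, during which the arm holds its last target.

## Task

Pick up the white scraper block and use it to wipe both loose marble chips off the grey board into the steel trough at its end; do not touch the chips with the fingers. Then stand the scraper upright on the bench again, where it stood before.

Things in the scene. Friction and masses are not known exactly. Their poses are not given: they have to be found in the camera images.
- scraper_center (a point): White scraper block, loose, upright on the bench left or right of the board. Foot with black sole 32 mm (x) by 100 mm (y), 26 mm high; on its middle a grip 24 mm (x) by 50 mm (y), from 26 to 76 mm above the sole: grasp it across the 24 mm, 55 mm up. Point: centre, 38 mm above the sole, z up; front and back alike. 0.13-0.21 kg. The other white block, with three holes, is not it.
- board_top (a point): Fixed grey board 180 mm (x) by 160 mm (y), top 30 mm above the bench. Point: centre of its top, z up; +x points to the steel trough joined to that end, from x = 90 mm (plain drop, no wall) to 180 mm, as wide as the board; trough floor 26 mm and rim 6 mm below the board's top, walls 4 mm. No rim on the board.
- chip_a_center (a point): Loose white marble chip, 22 x 17 x 12 mm, 13 g, on the board, within 40 mm of its middle along the board's x and within 33 mm of its centre line. Point: 6 mm above its underside.
- chip_b_center (a point): Second marble chip, 19 x 18 x 14 mm, 12 g, across the centre line from the first, within the same limits. Point: 6 mm above its underside.

How it is judged:
By the outcome, as a careful person would: the job done as asked, in the order asked, and still so for the second after the job is handed in, with the robot touching nothing.
It also fails if it takes over 53 s, if anything falls off the work surface, if the arm or the gripper's body presses on something with over 40 N, if the wrist force passes 120 N, or if a joint passes its speed limit or range.

## Working session

There is one attempt and no reset: what is moved stays moved. The work goes in short steps, Python scripts to look and compute and a tool call to move; the robot and the scene stay as the last step left them, time stands still between calls to the robot, and variables do not carry over. Pictures are saved under pics/ and viewed, and the job is handed in when it is done.

Besides the shell and the picture viewer there is one more tool, called after "Emit:" as a command line: name --argument value ..., lists and objects as JSON in quotes. jog_arm: Moves the arm, as the interface text tells. Its arguments: {"type":"object","properties":{"plan":{"type":"string"},"fingers":{"type":"number"},"force":{"type":"number"}},"required":["plan"]}

```bash
mkdir -p pics; ls
python3 - <<'E'
from rig import bot, optics
import cv2
s=bot.observe(); print(s)
for n in ["side","top","wrist"]:
    c=optics.capture(n); cv2.imwrite(f"pics/{n}0.png",c["color"])
    print(n,{k:v for k,v in c.items() if k!="color"})
E
```

```text
pics
{'time': 0.0, 'q': array([ 1.25002301,  0.4683863 , -0.01156649,  1.60357768,  0.00600732,
        1.07139778, -0.05628237]), 'qvel': array([-9.43657406e-04,  9.57782101e-05,  9.09045997e-04, -7.58213400e-04,
       -5.76879250e-04, -1.05356151e-04, -5.80382451e-04]), 'tau': array([ 7.62328091e-05, -5.20564377e+01, -1.17487687e-02, -2.43748373e+01,
       -5.65401837e-02,  1.72576646e-02,  1.72732580e-04]), 'ee_pos': array([ 0.17797583, -0.6245188 ,  0.18135348]), 'ee_rot': array([ 0.56387057,  0.42631375,  0.56490816, -0.4256587 ]), 'force': array([ 0.31754245,  0.08656016, -0.17254685]), 'moment': array([-0.01368246, -0.00592043,  0.03896929]), 'gripper_width': 0.09164742237818224}
side {'fx': 413.21177387976724, 'fy': 413.21177387976724, 'cx': 251.01869402186915, 'cy': 185.859894912449, 'k1': 0.05232027548467625, 'world_to_cam': array([[ 0.97659424, -0.21488678, -0.00934704, -0.52820333],
       [ 0.16746589,  0.73237303,  0.65998858, -0.10989755],
       [-0.1349773 , -0.64610636,  0.75121748, -0.90249473],
       [ 0.        ,  0.        ,  0.        ,  1.        ]])}
top {
[... 180 characters left out ...]
 -0.00181791, -0.03553252],
       [ 0.97677285,  0.03127623,  0.21198252, -0.53223934],
       [-0.21181404, -0.00864341,  0.97727177, -0.87496474],
       [ 0.        ,  0.        ,  0.        ,  1.        ]])}
wrist {'fx': 283.7368732075835, 'fy': 283.7368732075835, 'cx': 257.15369972552315, 'cy': 190.8927469001571, 'k1': -0.011253652868883766, 'mount': array([[-4.83590546e-04,  2.87065404e-01, -9.57910862e-01,
        -2.01115743e-01],
       [ 6.96595874e-05,  9.57910981e-01,  2.87065405e-01,
         8.14400874e-02],
       [ 9.99999881e-01,  7.20944404e-05, -4.83233552e-04,
         5.84200817e-04],
       [ 0.00000000e+00,  0.00000000e+00,  0.00000000e+00,
         1.00000000e+00]])}
```

View pics/side0.png

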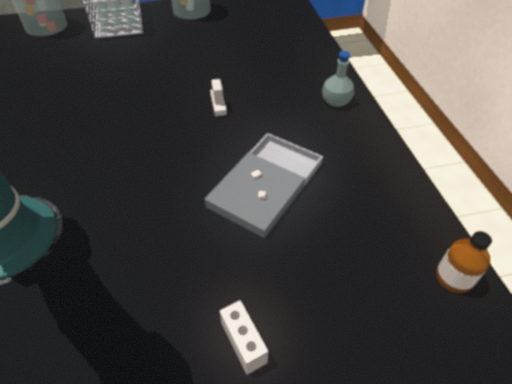

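View pics/top0.png

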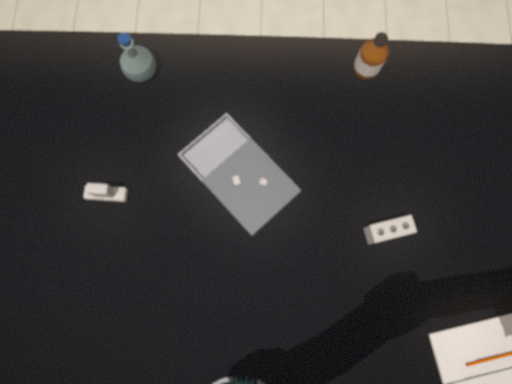

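View pics/wrist0.png

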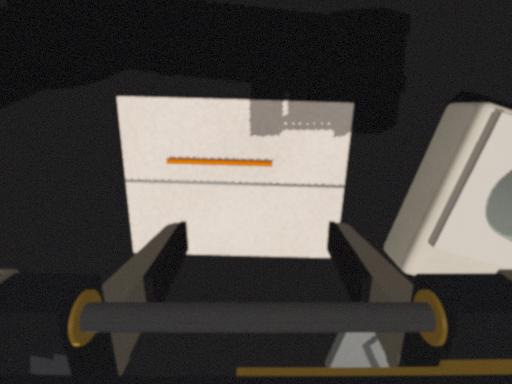

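The side view shows the scraper at about (218,98), the chips at (256,174) and (262,195), and the trough at the upper-right end of the board, near (290,157). In the top view the scraper is at (105,192), the chips at (236,180) and (263,182), and the trough at (213,150). The block with three holes, at (390,229) in the top view, is the decoy.

```bash
cat > h.py <<'E'
import numpy as np, cv2
from scipy.spatial.transform import Rotation as R
def K(c): return np.array([[c["fx"],0,c["cx"]],[0,c["fy"],c["cy"]],[0,0,1]])
def w2c(c,s=None):
    if "world_to_cam" in c: return c["world_to_cam"]
    T=np.eye(4); q=s["ee_rot"]; T[:3,:3]=R.from_quat([q[1],q[2],q[3],q[0]]).as_matrix(); T[:3,3]=s["ee_pos"]
    return np.linalg.inv(T@c["mount"])
def rays(c,px,s=None):
    u=cv2.undistortPoints(np.float64(px).reshape(-1,1,2),K(c),np.array([c["k1"],0,0,0.]))[:,0]
    d=np.c_[u[:,0],-u[:,1],-np.ones(len(u))]; M=w2c(c,s)
    return -M[:3,:3].T@M[:3,3], d@M[:3,:3]
def plane(c,px,z,s=None):
    o,d=rays(c,px,s); t=(z-o[2])/d[:,2]; return o+d*t[:,None]
def proj(c,P,s=None):
    M=w2c(c,s); p=np.atleast_2d(P)@M[:3,:3].T+M[:3,3]
    p=p*[1,-1,-1]
    return cv2.projectPoints(p.reshape(-1,1,3),np.zeros(3),np.zeros(3),K(c),np.array([c["k1"],0,0,0.]))[0][:,0]
def tri(c1,p1,c2,p2):
    o1,d1=rays(c1,[p1]);o2,d2=rays(c2,[p2]);A=np.c_[d1[0],-d2[0]]
    t=np.linalg.lstsq(A,o2-o1,rcond=None)[0]; a=o1+t[0]*d1[0];b=o2+t[1]*d2[0]; return (a+b)/2,np.linalg.norm(a-b)
E
python3 - <<'E'
from h import *
from rig import optics
C={n:optics.capture(n) for n in("side","top")}
for n,c in C.items():
    g=cv2.cvtColor(c["color"],cv2.COLOR_BGR2GRAY)
    _,m=cv2.threshold(g,60,255,0)
    for ct in cv2.findContours(m,cv2.RETR_EXTERNAL,cv2.CHAIN_APPROX_NONE)[0]:
        a=cv2.contourArea(ct)
        if a<60 or a>20000: continue
        x,y,w,h=cv2.boundingRect(ct)
        r=cv2.minAreaRect(ct)
        print(n,a,(x,y,w,h),np.round(cv2.boxPoints(r),1).tolist())
    # chips
    M=((g>185)*255).astype('uint8')
    for ct in cv2.findContours(M,cv2.RETR_EXTERNAL,cv2.CHAIN_APPROX_NONE)[0]:
        x,y,w,h=cv2.boundingRect(ct)
        if 5<cv2.contourArea(ct)<300: print(" br",n,cv2.contourArea(ct),x+w/2,y+h/2,w,h)
c=C["side"]["color"]; cv2.imwrite("pics/s1.png",cv2.resize(c[60:250,190:340],None,fx=4,fy=3.15*4/3.15*0.79*1.0,interpolation=cv2.INTER_CUBIC) if 0 else cv2.resize(c[70:245,195:335],None,fx=3.4,fy=3.4,interpolation=cv2.INTER_CUBIC))
c=C["top"]["color"]; cv2.imwrite("pics/t1.png",cv2.resize(c[100:245,70:310],None,fx=3.3,fy=3.3,interpolation=cv2.INTER_CUBIC))
E
```

```text
side 2085.5 (218, 299, 51, 76) [[213.60000610351562, 311.20001220703125], [242.39999389648438, 296.79998779296875], [274.3999938964844, 360.79998779296875], [245.60000610351562, 375.20001220703125]]
side 97.5 (0, 262, 11, 23) [[0.0, 284.0], [0.0, 262.0], [10.0, 262.0], [10.0, 284.0]]
side 722.0 (0, 186, 61, 44) [[-7.5, 189.5], [52.79999923706055, 178.10000610351562], [60.29999923706055, 217.60000610351562], [0.0, 229.0]]
side 6636.0 (204, 132, 120, 105) [[200.3000030517578, 201.6999969482422], [270.29998779296875, 113.69999694824219], [326.3999938964844, 158.3000030517578], [256.3999938964844, 246.3000030517578]]
side 461.0 (209, 78, 18, 39) [[206.5, 79.0], [221.0, 76.4000015258789], [227.6999969482422, 114.4000015258789], [213.1999969482422, 116.9000015258789]]
side 609.0 (171, 0, 39, 19) [[171.0, 0.0], [209.0, 0.0], [209.0, 18.0], [171.0, 18.0]]
side 3753.5 (0, 0, 154, 39) [[-0.0, 0.0], [153.0, 0.0], [153.0, 38.0], [0.0, 38.0]]
 br side 28.5 262.0 194.0 8 6
 br side 36.0 256.0 173.5 10 7
 br side 44.0 218.0 101.0 14 20
 br side 63.5 216.5 85.0 9 10
 br side 122.0 346.5 32.0 31 8
 b
[... 154 characters left out ...]
.0, 313.0], [511.0, 313.0], [511.0, 383.0], [428.0, 383.0]]
top 1052.0 (363, 214, 55, 31) [[361.5, 225.10000610351562], [413.1000061035156, 212.1999969482422], [418.29998779296875, 233.1999969482422], [366.79998779296875, 246.10000610351562]]
top 753.5 (82, 181, 46, 22) [[81.4000015258789, 199.6999969482422], [82.9000015258789, 180.39999389648438], [128.0, 183.8000030517578], [126.5, 203.1999969482422]]
top 7603.5 (177, 112, 125, 125) [[174.10000610351562, 154.5], [225.10000610351562, 107.0], [302.79998779296875, 190.39999389648438], [251.8000030517578, 237.89999389648438]]
 br top 72.5 118.5 194.0 13 12
 br top 171.5 95.0 191.0 22 14
 br top 22.0 263.5 181.5 7 7
 br top 35.5 236.5 180.5 7 9
```

View pics/s1.png

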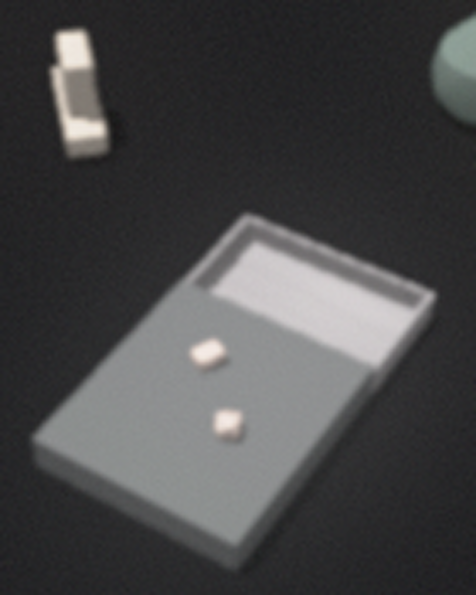

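View pics/t1.png

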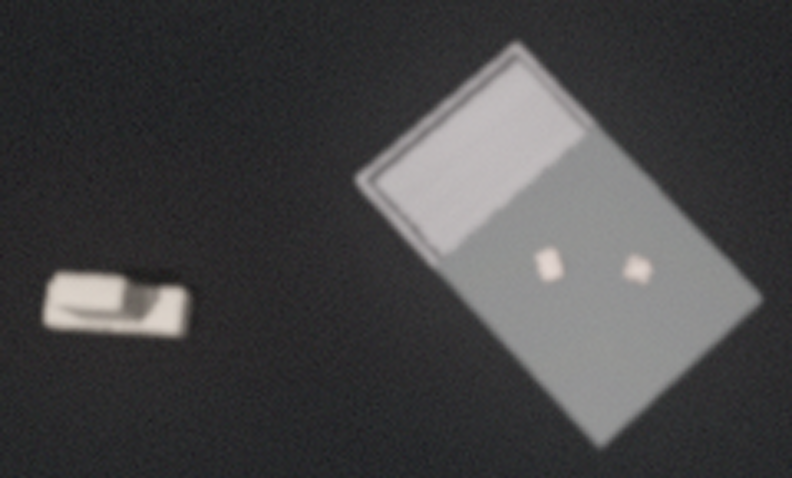

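```bash
cat > m.py <<'E'
from h import *
from rig import optics
S,T=optics.capture("side"),optics.capture("top")
st=lambda p:[70+(p[0]+.5)/3.3-.5,100+(p[1]+.5)/3.3-.5]
ss=lambda p:[195+(p[0]+.5)/3.4-.5,70+(p[1]+.5)/3.4-.5]
pr=lambda n,v:print(n,np.round(v,4).tolist())
ang=lambda a,b:np.degrees(np.arctan2(b[1]-a[1],b[0]-a[0]))
for n,c,f,q in(("top",T,st,[(762,298),(601,447),(356,180),(517,42)]),("side",S,ss,[(236,547),(34,440),(248,214),(436,293)])):
    b=plane(c,[f(p) for p in q[:2]],.03); r=plane(c,[f(p) for p in q[2:]],.024)
    pr(n,np.r_[b,r][:,:2]); e=(b[0]+b[1])/2; t=(r[0]+r[1])/2
    d=(t-e)/np.linalg.norm(t-e)
    print(" len",np.linalg.norm((t-e)[:2]),np.linalg.norm(b[0]-b[1]),np.linalg.norm(r[0]-r[1]),"dir",ang(e,t), "perp",ang(b[0],b[1])-90,ang(r[1],r[0])-90)
    m=(e+t)/2; print(" board_top",m-d*.045)
for n,p,q in(("A",(236.5-.5,180.5-.5),(256-.5,173.5-.5)),("B",(263.5-.5,181.5-.5),(262-.5,194-.5))):
    pr(n,tri(T,p,S,q)[0]); pr(n+"top",plane(T,[p],.038)[0]);pr(n+"side",plane(S,[q],.038)[0])
g=tri(T,st((88,291)),S,ss((75,49)));pr("grip",g[0]);print(g[1])
gt=plane(T,[st(p) for p in[(55,272),(124,275),(122,312),(50,307)]],.076);gs=plane(S,[ss(p) for p in[(57,31),(86,31),(93,66),(63,68)]],.076)
pr("gt",gt[:,:2]);pr("gs",gs[:,:2]);pr("c",[gt.mean(0),gs.mean(0)])
ft=plane(T,[st(p) for p in[(187,289),(182,337),(44,325)]],.026);pr("foot t",ft); print(ang(ft[1],ft[2]))
fs=plane(S,[ss(p) for p in[(70,139),(105,133),(52,68)]],.026);pr("foot s",fs);print(ang(fs[0],fs[2]), ang(fs[0],fs[1]))
E
python3 m.py
```

```text
top [[0.5429, -0.1297], [0.4313, -0.0166], [0.6246, 0.1726], [0.7381, 0.0578]]
 len 0.27056629159381346 0.15889640886805176 0.16143423461320616 dir 44.11943979802162 perp 44.632719749365805 44.686992879859105
 board_top [ 0.55192782 -0.01030596  0.02799766]
side [[0.5409, -0.1289], [0.4311, -0.016], [0.6242, 0.1761], [0.7365, 0.0614]]
 len 0.2726790129049207 0.1575015901617758 0.16049167179774493 dir 44.52195243458994 perp 44.183900855729235 44.41027830563377
 board_top [ 0.55110776 -0.00840915  0.02798994]
A [0.5584, 0.025, 0.043]
Atop [0.5605, 0.0253, 0.038]
Aside [0.5584, 0.0293, 0.038]
B [0.5577, -0.0391, 0.0433]
Btop [0.5601, -0.0391, 0.038]
Bside [0.5576, -0.0351, 0.038]
grip [0.5214, 0.341, 0.0783]
0.0018035496271573347
gt [[0.5356, 0.3667], [0.5349, 0.3182], [0.5087, 0.3167], [0.5106, 0.3672]]
gs [[0.5105, 0.3718], [0.5337, 0.3665], [0.5311, 0.3181], [0.5074, 0.3208]]
c [[0.5225, 0.3422, 0.076], [0.5207, 0.3443, 0.076]]
foot t [[0.5371, 0.29, 0.026], [0.5014, 0.29, 0.026], [0.5069, 0.3921, 0.026]]
86.87471545828186
foot s [[0.505, 0.2947, 0.026], [0.534, 0.296, 0.026], [0.5053, 0.3929, 0.026]]
89.78882235822833 2.4396541694918965
```

Run:
```python
from h import *
from rig import bot
s=bot.observe();q=s["ee_rot"];print(R.from_quat([q[1],q[2],q[3],q[0]]).as_matrix().round(4), s["time"])
print(np.degrees(np.arctan2(-.6245,.178)))
```

```text
[[-2.000e-04  9.617e-01  2.742e-01]
 [ 4.000e-04  2.742e-01 -9.617e-01]
 [-1.000e+00 -1.000e-04 -4.000e-04]] 0.35
-74.09096312931858
```

Emit:
jog_arm --plan "0.046 0.032 0.002 0 0 0.066; 0.046 0.032 0.002 0 0 0.066; 0.046 0.032 0.002 0 0 0.066; 0.046 0.032 0.002 0 0 0.066; 0.046 0.032 0.002 0 0 0.066; 0.046 0.032 0.002 0 0 0.066; 0.046 0.032 0.002 0 0 0.066; 0.014 0.05 0 0 0 0.066; 0.014 0.05 0 0 0 0.066; 0.014 0.05 0 0 0 0.066; 0.014 0.05 0 0 0 0.066; 0.014 0.05 0 0 0 0.066; 0.014 0.05 0 0 0 0.066; 0.014 0.05 0 0 0 0.066; -0.011 0.056 0 0 0 0.066; -0.011 0.056 0 0 0 0.066; -0.011 0.056 0 0 0 0.066; -0.011 0.056 0 0 0 0.066; -0.011 0.056 0 0 0 0.066; 0 0 0 0 0 0" --fingers 1 --force 30

```text
time: 2.85
ee_pos: [0.5477, 0.2571, 0.1981]
ee_rot: [0.71, 0.002, 0.704, -0.001]
force: [0.1, -0.8, -0.6]
gripper_width: 0.0917
```

Run:
```python
from h import *
from rig import bot,optics
import pickle
s=bot.observe();c=optics.capture("wrist");pickle.dump((s,c),open("w1.pkl","wb"))
cv2.imwrite("pics/w1.png",c["color"])
print(proj(c,[[.521,.343,.076]],s))
```

```text
[[231.20431837 101.1895224 ]]
```

View pics/w1.png

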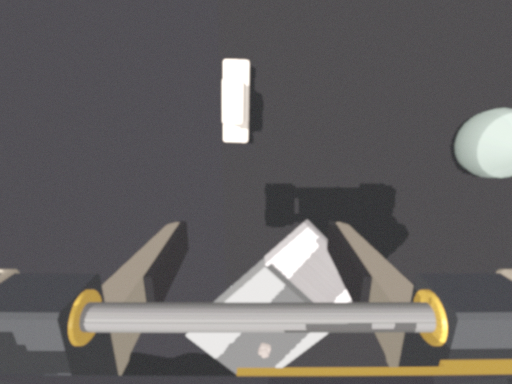

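The wrist view shows the scraper at (236,101), standing nearly square to the jaws. The board and trough are at the lower right, with chip A at (264,350).

Run:
```python
from h import *
import pickle
s,c=pickle.load(open("w1.pkl","rb"))
g=cv2.cvtColor(c["color"],cv2.COLOR_BGR2GRAY)[40:160,190:280]
cv2.imwrite("pics/w1z.png",cv2.resize(c["color"][45:155,180:290],None,fx=5,fy=5,interpolation=cv2.INTER_CUBIC))
m=((g>110)*255).astype('uint8')
ct=max(cv2.findContours(m,0,cv2.CHAIN_APPROX_NONE)[0],key=cv2.contourArea)
r=cv2.minAreaRect(ct);b=cv2.boxPoints(r)+[190,40];print(b.round(1).tolist())
for z in(.0,.026,.076):
    p=plane(c,b,z,s);print(z,p[:,:2].round(4).tolist(),p.mean(0).round(4))
```

```text
[[220.0, 58.0], [250.0, 58.0], [250.0, 143.0], [220.0, 143.0]]
0.0 [[0.502, 0.3977], [0.5407, 0.3975], [0.5395, 0.2884], [0.4976, 0.2886]] [0.5199 0.343  0.    ]
0.026 [[0.5049, 0.3938], [0.5411, 0.3936], [0.54, 0.2916], [0.5008, 0.2918]] [0.5217 0.3427 0.026 ]
0.076 [[0.5105, 0.3862], [0.5419, 0.3861], [0.5409, 0.2977], [0.507, 0.2979]] [0.5251 0.342  0.076 ]
```

View pics/w1z.png

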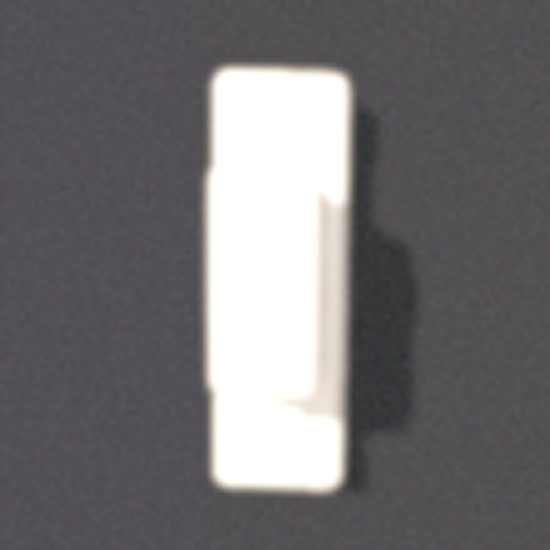

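Run:
```python
from h import *
import pickle
s,c=pickle.load(open("w1.pkl","rb"))
f=lambda p:[180+(p[0]+.5)/5-.5,45+(p[1]+.5)/5-.5]
a=plane(c,[f(p) for p in[(211,70),(351,70),(345,490),(211,490)]],.026,s)
b=plane(c,[f(p) for p in[(206,172),(320,180),(314,396),(208,390)]],.076,s)
for p in(a,b):
  print(p[:,:2].round(4).tolist(),p.mean(0).round(4)); 
  for i,j in((3,0),(2,1)): d=p[j]-p[i];print(np.degrees(np.arctan2(d[1],d[0])))
q=s["ee_rot"];print(R.from_quat([q[1],q[2],q[3],q[0]]).as_matrix().round(4),s["ee_pos"])
```

```text
[[0.507, 0.3931], [0.5408, 0.393], [0.5382, 0.2921], [0.5032, 0.2923]] [0.5223 0.3426 0.026 ]
87.7993911435005
88.48078252223137
[[0.5106, 0.3656], [0.5348, 0.3639], [0.5327, 0.319], [0.5092, 0.3204]] [0.5218 0.3422 0.076 ]
88.30421503936546
87.32688921517335
[[ 0.0075  0.0038  1.    ]
 [ 0.0013  1.     -0.0038]
 [-1.      0.0013  0.0075]] [0.54769312 0.2570871  0.19806452]
```

Emit:
jog_arm --plan "-0.013 0.043 0 -0.001 0.0075 -0.031; -0.013 0.0424 0 0 0 0; 0 0 0 0 0 0; 0 0 -0.03 0 0 0; 0 0 -0.03 0 0 0; 0 0 0 0 0 0"

```text
time: 3.65
ee_pos: [0.5308, 0.3262, 0.1358]
ee_rot: [0.708, 0.018, 0.705, -0.026]
force: [-0.3, -0.7, 0.7]
gripper_width: 0.0919
```

```bash
cat > st.py <<'E'
from h import *
from rig import bot
s=bot.observe();q=s["ee_rot"];M=R.from_quat([q[1],q[2],q[3],q[0]]).as_matrix()
print(s["time"],s["ee_pos"].round(4),"x",M[:,0].round(4),"heading z",np.degrees(np.arctan2(M[1,2],M[0,2])).round(2),"F",s["force"].round(2),s["moment"].round(2),s["gripper_width"],"q",s["q"].round(2))
E
python3 st.py
```

```text
3.65 [0.5308 0.3262 0.1358] x [ 0.0039 -0.0108 -0.9999] heading z -3.55 F [-0.29 -0.68  0.68] [-0.1  -0.09  0.03] 0.0919453781378183 q [-0.21  0.54 -0.55  1.68  0.34  1.01 -0.94]
```

Emit:
jog_arm --plan "-0.009 0.0163 0 0.0108 0.0039 0.027; 0 0 0 0 0 0; 0 0 0 0 0 0"

```text
time: 4.03
ee_pos: [0.5239, 0.3426, 0.139]
ee_rot: [0.708, 0.014, 0.706, -0.012]
force: [0.2, -0.3, 0.4]
gripper_width: 0.0921
```

```bash
python3 st.py
```

```text
4.025 [0.5239 0.3426 0.139 ] x [ 0.004   0.0024 -1.    ] heading z -2.09 F [ 0.17 -0.33  0.35] [-0.02 -0.17 -0.02] 0.0921365735115851 q [-0.22  0.55 -0.57  1.68  0.34  1.01 -0.94]
```

Emit:
jog_arm --plan "-0.002 0 -0.02 -0.002 0.004 0; 0 0 -0.025 0 0 0; 0 0 -0.025 0 0 0; 0 0 -0.02 0 0 0; 0 0 -0.01 0 0 0; 0 0 0 0 0 0; 0 0 0 0 0 0"

```text
time: 4.9
ee_pos: [0.5215, 0.3421, 0.0333]
ee_rot: [0.707, 0.013, 0.707, -0.013]
force: [-0.5, 1.1, 0.7]
gripper_width: 0.0916
```

```bash
python3 st.py
```

```text
4.9 [0.5215 0.3421 0.0333] x [ 2.e-04 -3.e-04 -1.e+00] heading z -2.09 F [-0.47  1.06  0.74] [-0.05 -0.08  0.04] 0.09160754827638125 q [-0.27  0.67 -0.51  1.75  0.42  0.84 -1.  ]
```

Emit:
jog_arm --plan "0 0 0.0025 0 0 0; 0 0 0 0 0 0; 0 0 0 0 0 0; 0 0 0 0 0 0; 0 0 0 0 0 0; 0 0 0 0 0 0; 0 0 0 0 0 0; 0 0 0 0 0 0" --fingers 0 --force 35

```text
time: 5.9
ee_pos: [0.5228, 0.3429, 0.0383]
ee_rot: [0.708, 0.014, 0.706, -0.012]
force: [0.3, -0.2, -0.8]
gripper_width: 0.0235
```

```bash
python3 st.py
```

```text
5.9 [0.5228 0.3429 0.0383] x [ 0.0035  0.0016 -1.    ] heading z -2.11 F [ 0.3  -0.23 -0.76] [-0.08 -0.08 -0.01] 0.023538710016391635 q [-0.26  0.66 -0.51  1.74  0.42  0.84 -1.  ]
```

Emit:
jog_arm --plan "0 0 0.02 0 0 0; 0 0 0.03 0 0 0; 0 0 0.03 0 0 0; 0 0 0.02 0 0 0; 0 0 0 0 0 0; 0 0 0 0 0 0"

```text
time: 6.65
ee_pos: [0.522, 0.3426, 0.145]
ee_rot: [0.708, 0.013, 0.706, -0.012]
force: [-0.6, -0.8, -1.4]
gripper_width: 0.0233
```

```bash
python3 st.py
python3 - <<'E'
from rig import optics
import cv2
c=optics.capture("side")["color"];cv2.imwrite("pics/s2.png",c)
E
```

```text
6.65 [0.522  0.3426 0.145 ] x [ 0.0039  0.0018 -1.    ] heading z -2.08 F [-0.6  -0.76 -1.43] [-0.07 -0.06 -0.01] 0.023277432566556823 q [-0.22  0.54 -0.57  1.68  0.33  1.02 -0.94]
```

View pics/s2.png

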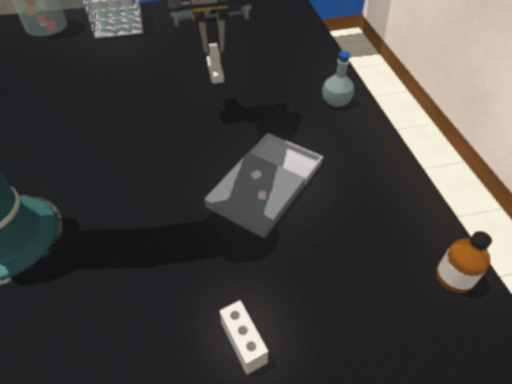

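The scraper is in the fingers, at (214,65) in the side view, and clear of the bench. Next I'll carry it to behind the chips.

Emit:
jog_arm --plan "-0.002 -0.04 0 0.002 0.004 0.08; -0.002 -0.04 0 0 0 0.081; -0.002 -0.04 0 0 0 0.081; -0.002 -0.04 0 0 0 0.081; -0.002 -0.04 0 0 0 0.081; -0.002 -0.04 0 0 0 0.081; -0.002 -0.04 0 0 0 0.081; -0.002 -0.04 0 0 0 0.081; 0 -0.04 0 0 0 0.081; 0 -0.04 0 0 0 0.081; 0 0 0 0 0 0; 0 0 0 0 0 0"

```text
time: 8.2
ee_pos: [0.496, -0.0695, 0.1348]
ee_rot: [0.644, -0.274, 0.658, 0.278]
force: [0.3, -0.0, -2.3]
gripper_width: 0.0232
```

```bash
python3 st.py
```

```text
8.2 [ 0.496  -0.0695  0.1348] x [-0.0206 -0.0014 -0.9998] heading z 45.96 F [ 0.3  -0.05 -2.27] [ 0.03 -0.12 -0.03] 0.023241651266955418 q [ 0.67  0.39 -0.73  1.95  0.32  0.93  0.58]
```

Emit:
jog_arm --plan "0.0097 0.0126 0 0.005 -0.0218 -0.027; 0 0 0 0 0 0; 0 0 -0.02 0 0 0; 0 0 -0.015 0 0 0; 0 0 0 0 0 0; 0 0 0 0 0 0"

```text
time: 8.95
ee_pos: [0.5052, -0.0528, 0.0984]
ee_rot: [0.654, -0.268, 0.653, 0.271]
force: [0.3, -0.2, -1.0]
gripper_width: 0.0236
```

```bash
python3 st.py
python3 - <<'E'
from rig import optics
import cv2
for n in("side","top","wrist"):
  c=optics.capture(n)["color"];cv2.imwrite(f"pics/{n}3.png",c if n=="wrist" else cv2.resize(c[90:270,150:350],None,fx=3,fy=3,interpolation=cv2.INTER_CUBIC))
E
```

```text
8.95 [ 0.5052 -0.0528  0.0984] x [-7.0e-04  4.3e-03 -1.0e+00] heading z 44.81 F [ 0.3  -0.2  -1.04] [-0.05 -0.19 -0.01] 0.02357967408318469 q [ 0.61  0.45 -0.7   1.98  0.37  0.84  0.49]
```

View pics/side3.png

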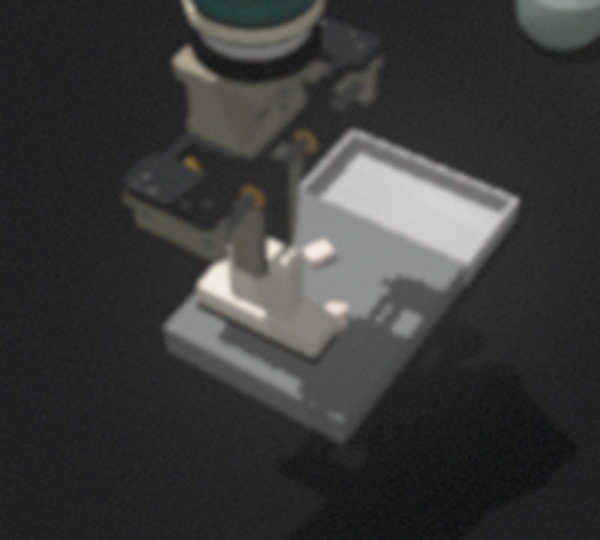

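View pics/wrist3.png

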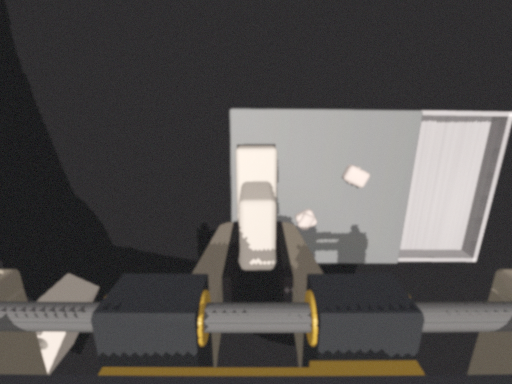

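The wrist view shows the scraper square to the board, with its leading edge at column 276. Both chips are ahead of it, at (305,219) and (356,176), and inside its width, rows 146–270. I'll lower it now.

Emit:
jog_arm --plan "-0.002 -0.003 -0.012 0 0 0; 0 0 -0.01 0 0 0; 0 0 0 0 0 0; 0 0 0 0 0 0"

```text
time: 9.6
ee_pos: [0.5031, -0.0567, 0.0751]
ee_rot: [0.654, -0.268, 0.653, 0.27]
force: [0.0, -0.3, -1.3]
gripper_width: 0.0235
```

```bash
python3 st.py
```

```text
9.6 [ 0.5031 -0.0567  0.0751] x [-1.0e-04  3.8e-03 -1.0e+00] heading z 44.74 F [ 0.   -0.31 -1.31] [-0.08 -0.2  -0.01] 0.02347044816560494 q [ 0.6   0.48 -0.67  2.    0.41  0.8   0.47]
```

Emit:
jog_arm --plan "0 0 -0.005 0 0 0; 0 0 -0.002 0 0 0; 0 0 0 0 0 0"

```text
time: 9.98
ee_pos: [0.5034, -0.0566, 0.0683]
ee_rot: [0.654, -0.268, 0.653, 0.27]
force: [-0.6, -0.4, 1.2]
gripper_width: 0.0233
```

```bash
python3 st.py
```

```text
9.975 [ 0.5034 -0.0566  0.0683] x [ 5.0e-04  3.5e-03 -1.0e+00] heading z 44.75 F [-0.57 -0.44  1.24] [ 0.02 -0.   -0.04] 0.023342817301866874 q [ 0.59  0.49 -0.67  2.01  0.42  0.78  0.46]
```

Emit:
jog_arm --plan "0.0072 0.007 -0.001 0 0 0; 0.0072 0.007 -0.0005 0 0 0; 0.0072 0.007 -0.0005 0 0 0; 0.0072 0.007 -0.0005 0 0 0; 0.0072 0.007 -0.0005 0 0 0; 0.0072 0.007 -0.0005 0 0 0; 0.0072 0.007 -0.0005 0 0 0; 0.0072 0.007 -0.0005 0 0 0"

```text
time: 10.98
ee_pos: [0.555, -0.0129, 0.0686]
ee_rot: [0.645, -0.272, 0.664, 0.262]
force: [-5.0, -4.1, 7.9]
gripper_width: 0.0233
```

```bash
python3 st.py
python3 - <<'E'
from rig import optics
import cv2
for n in("side","wrist"):
  c=optics.capture(n)["color"];cv2.imwrite(f"pics/{n}4.png",c if n=="wrist" else cv2.resize(c[90:270,150:350],None,fx=3,fy=3,interpolation=cv2.INTER_CUBIC))
E
```

```text
10.975 [ 0.555  -0.0129  0.0686] x [-0.0202 -0.0236 -0.9995] heading z 44.36 F [-4.98 -4.13  7.86] [-1.16  1.33  0.03] 0.023347114466858637 q [ 0.44  0.56 -0.63  1.88  0.45  0.87  0.34]
```

View pics/wrist4.png

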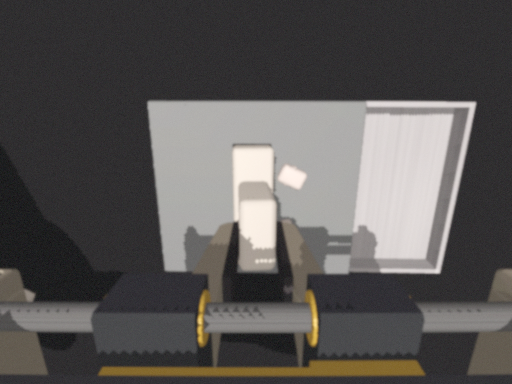

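View pics/side4.png

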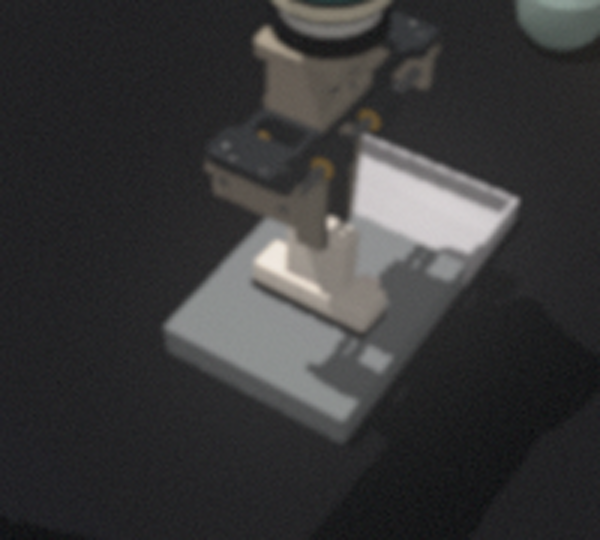

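Both chips are being pushed along, but the tool has leaned about 2° because of sole friction. I'll correct the lean and press less.

Emit:
jog_arm --plan "0.004 0.004 0.001 0.022 -0.018 0; 0.007 0.007 0 0.008 -0.006 0; 0.0072 0.007 0 0.004 -0.004 0; 0.0072 0.007 0 0.004 -0.004 0; 0.0072 0.007 0 0.004 -0.004 0"

```text
time: 11.7
ee_pos: [0.5909, 0.0236, 0.0684]
ee_rot: [0.665, -0.261, 0.644, 0.273]
force: [-0.8, -1.4, -1.6]
gripper_width: 0.0237
```

```bash
python3 st.py
```

```text
11.7 [0.5909 0.0236 0.0684] x [ 0.0214  0.0263 -0.9994] heading z 44.41 F [-0.83 -1.39 -1.63] [-0.06 -0.03  0.01] 0.023727085343194555 q [ 0.41  0.6  -0.65  1.83  0.44  0.84  0.33]
```

Emit:
jog_arm --plan "0.004 0.004 0 -0.017 0.015 0; 0.007 0.007 0 -0.002 0.002 0; 0.0072 0.007 0 0 0 0; 0.0072 0.007 0 0 0 0"

```text
time: 12.2
ee_pos: [0.6183, 0.0512, 0.0683]
ee_rot: [0.657, -0.266, 0.653, 0.269]
force: [0.6, -0.9, -1.5]
gripper_width: 0.0235
```

```bash
python3 st.py
python3 - <<'E'
from rig import optics
import cv2
for n in("side","wrist"):
  c=optics.capture(n)["color"];cv2.imwrite(f"pics/{n}5.png",c if n=="wrist" else cv2.resize(c[90:270,150:350],None,fx=3,fy=3,interpolation=cv2.INTER_CUBIC))
E
```

```text
12.2 [0.6183 0.0512 0.0683] x [ 0.0036  0.0065 -1.    ] heading z 44.45 F [ 0.64 -0.94 -1.5 ] [-0.1  -0.18 -0.03] 0.023518161089554856 q [ 0.32  0.65 -0.63  1.74  0.46  0.9   0.28]
```

View pics/wrist5.png

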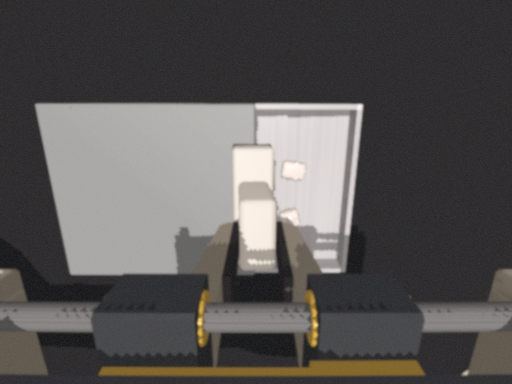

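View pics/side5.png

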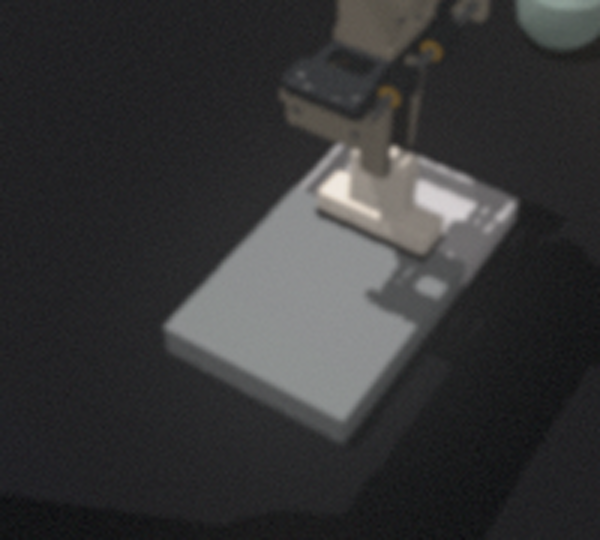

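The wrist view shows both chips ahead of the scraper and beyond the board edge, at (293,170) and (290,217). I'll lift and check.

Emit:
jog_arm --plan "-0.002 -0.002 0.01 0 0 0; 0 0 0.02 0 0 0; 0 0 0.025 0 0 0; 0 0 0.02 0 0 0; 0 0 0 0 0 0; 0 0 0 0 0 0"

```text
time: 13.05
ee_pos: [0.6161, 0.0481, 0.15]
ee_rot: [0.658, -0.266, 0.652, 0.268]
force: [-0.7, 0.0, -1.6]
gripper_width: 0.0234
```

```bash
python3 st.py
python3 - <<'E'
from rig import optics
import cv2
for n in("side","wrist"):
  c=optics.capture(n)["color"];cv2.imwrite(f"pics/{n}6.png",c if n=="wrist" else cv2.resize(c[90:270,150:350],None,fx=3,fy=3,interpolation=cv2.INTER_CUBIC))
E
```

```text
13.05 [0.6161 0.0481 0.15  ] x [ 0.0063  0.0059 -1.    ] heading z 44.41 F [-0.68  0.03 -1.6 ] [-0.01 -0.11 -0.  ] 0.02340772925173942 q [ 0.37  0.55 -0.68  1.69  0.39  1.04  0.34]
```

View pics/wrist6.png

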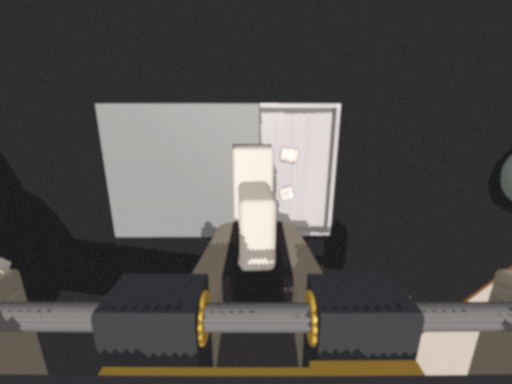

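View pics/side6.png

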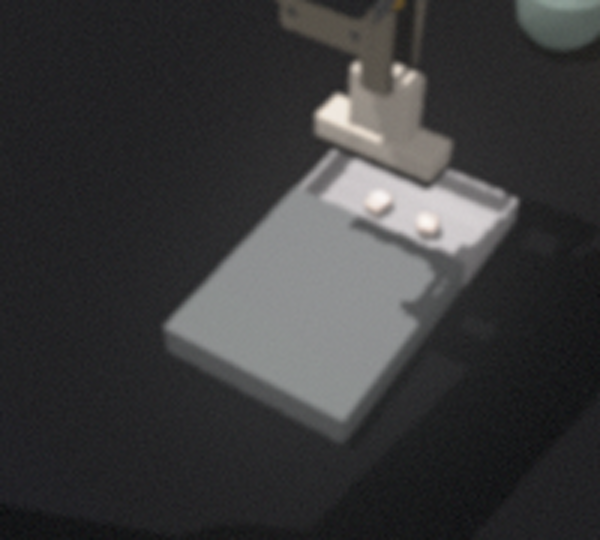

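Both chips lie on the trough floor, at (378,203) and (427,225) in the side crop, and the board is clear. I'll carry the scraper back.

Emit:
jog_arm --plan "-0.009 0.029 0 0 0 -0.079; -0.009 0.029 0 0 0 -0.079; -0.009 0.029 0 0 0 -0.079; -0.009 0.029 0 0 0 -0.079; -0.009 0.029 0 0 0 -0.079; -0.009 0.029 0 0 0 -0.079; -0.009 0.029 0 0 0 -0.079; -0.009 0.029 0 0 0 -0.079; -0.009 0.029 0 0 0 -0.079; -0.009 0.029 0 0 0 -0.079; 0 0 0 0 0 0; 0 0 0 0 0 0"

```text
time: 14.65
ee_pos: [0.516, 0.3431, 0.137]
ee_rot: [0.703, 0.014, 0.711, -0.015]
force: [0.1, -0.8, -0.8]
gripper_width: 0.0231
```

```bash
python3 st.py
```

```text
14.65 [0.516  0.3431 0.137 ] x [-1.130e-02  2.000e-04 -9.999e-01] heading z -2.35 F [ 0.13 -0.83 -0.82] [-0.09 -0.1  -0.03] 0.023144795918889613 q [-0.25  0.54 -0.53  1.69  0.3   1.01 -0.92]
```

Emit:
jog_arm --plan "0.0068 0 0 0.0014 -0.0148 0.004; 0 0 0 0 0 0; 0 0 0 0 0 0; 0 0 -0.02 0 0 0; 0 0 -0.02 0 0 0; 0 0 -0.02 0 0 0; 0 0 0 0 0 0; 0 0 0 0 0 0"

```text
time: 15.65
ee_pos: [0.5238, 0.3385, 0.0703]
ee_rot: [0.707, 0.014, 0.706, -0.015]
force: [0.3, 0.8, -1.3]
gripper_width: 0.023
```

```bash
python3 st.py
python3 - <<'E'
from rig import optics
import cv2
for n in("side","wrist"):
  c=optics.capture(n)["color"];cv2.imwrite(f"pics/{n}7.png",c if n=="wrist" else cv2.resize(c[20:170,130:310],None,fx=4,fy=4,interpolation=cv2.INTER_CUBIC))
E
```

```text
15.65 [0.5238 0.3385 0.0703] x [ 0.0014 -0.0017 -1.    ] heading z -2.32 F [ 0.27  0.8  -1.28] [ 0.   -0.06  0.01] 0.023013279367343834 q [-0.27  0.61 -0.5   1.73  0.36  0.89 -0.96]
```

View pics/side7.png

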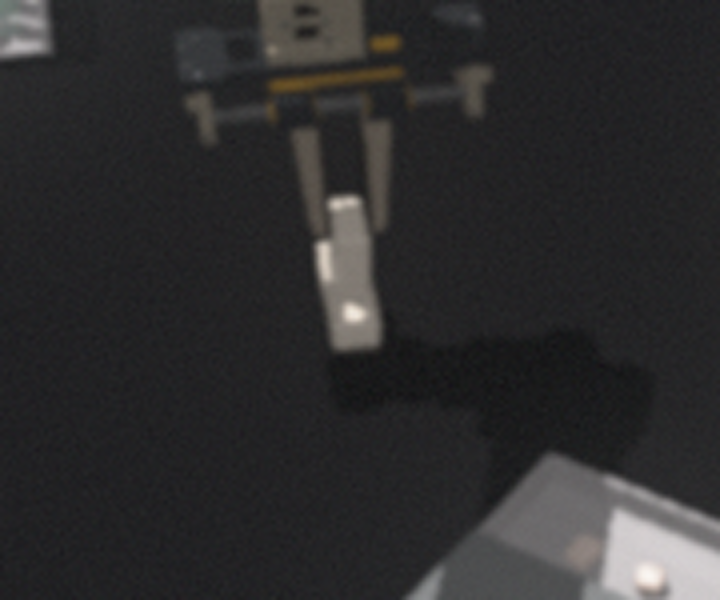

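The scraper hangs upright over its old place. I'll trim the pose and lower it.

Emit:
jog_arm --plan "-0.001 0.0044 0 0.003 -0.002 0.003; 0 0 0 0 0 0; 0 0 -0.015 0 0 0; 0 0 -0.01 0 0 0; 0 0 0 0 0 0; 0 0 0 0 0 0"

```text
time: 16.5
ee_pos: [0.5233, 0.3434, 0.0448]
ee_rot: [0.709, 0.014, 0.705, -0.012]
force: [-0.0, -0.9, -1.6]
gripper_width: 0.0235
```

```bash
python3 st.py
```

```text
16.5 [0.5233 0.3434 0.0448] x [ 0.0055  0.0023 -1.    ] heading z -2.14 F [-0.01 -0.95 -1.61] [-0.05 -0.09  0.01] 0.023502329143299083 q [-0.28  0.65 -0.48  1.74  0.39  0.84 -0.98]
```

Emit:
jog_arm --plan "0 0 -0.004 0 0.002 0; 0 0 -0.003 0 0 0; 0 0 0 0 0 0"

```text
time: 16.88
ee_pos: [0.5238, 0.3439, 0.0383]
ee_rot: [0.709, 0.014, 0.705, -0.012]
force: [-0.2, -0.2, -0.1]
gripper_width: 0.0233
```

```bash
python3 st.py
```

```text
16.875 [0.5238 0.3439 0.0383] x [ 0.0045  0.0032 -1.    ] heading z -2.16 F [-0.25 -0.15 -0.14] [-0.11  0.    0.03] 0.02330522373715115 q [-0.29  0.66 -0.48  1.74  0.39  0.83 -0.98]
```

Emit:
jog_arm --plan "-0.001 -0.001 -0.0003 0 0 0; 0 0 0 0 0 0"

```text
time: 17.12
ee_pos: [0.5233, 0.3434, 0.0384]
ee_rot: [0.709, 0.015, 0.705, -0.012]
force: [0.4, -1.1, -1.3]
gripper_width: 0.0233
```

Emit:
jog_arm --plan "0 0 0 0 0 0; 0 0 0 0 0 0; 0 0 0 0 0 0; 0 0 0 0 0 0; 0 0 0 0 0 0; 0 0 0 0 0 0; 0 0 0 0 0 0" --fingers 1

```text
time: 18.0
ee_pos: [0.5234, 0.3433, 0.0386]
ee_rot: [0.709, 0.015, 0.705, -0.012]
force: [-0.1, 0.8, -0.6]
gripper_width: 0.0911
```

```bash
python3 st.py
```

```text
18.0 [0.5234 0.3433 0.0386] x [ 0.0059  0.0041 -1.    ] heading z -2.16 F [-0.14  0.81 -0.64] [-0.03 -0.06  0.03] 0.09106890029291623 q [-0.29  0.66 -0.48  1.75  0.39  0.83 -0.98]
```

Emit:
jog_arm --plan "0 0 0.015 0 0 0; 0 0 0.03 0 0 0; 0 0 0.04 0 0 0; 0 0 0.04 0 0 0; 0 0 0.03 0 0 0; 0.01 -0.04 0 0 0 0; 0.01 -0.04 0 0 0 0; 0 0 0 0 0 0; 0 0 0 0 0 0"

```text
time: 19.12
ee_pos: [0.5434, 0.2643, 0.2084]
ee_rot: [0.712, 0.015, 0.702, -0.009]
force: [-1.0, 0.7, -0.6]
gripper_width: 0.092
```

```bash
python3 st.py
python3 - <<'E'
from h import *
from rig import optics,bot
for n in("side","top","wrist"):
  s=bot.observe();c=optics.capture(n);im=c["color"]
  cv2.imwrite(f"pics/{n}8.png",im if n!="side" else cv2.resize(im[60:240,180:340],None,fx=3.3,fy=3.3,interpolation=cv2.INTER_CUBIC))
  if n=="wrist":
    cv2.imwrite("pics/w8z.png",cv2.resize(im[45:155,180:290],None,fx=5,fy=5,interpolation=cv2.INTER_CUBIC))
    m=((cv2.cvtColor(im,6)[:210]>110)*255).astype('uint8')
    for ct in cv2.findContours(m,0,cv2.CHAIN_APPROX_NONE)[0]:
      if cv2.contourArea(ct)>800:
        b=cv2.boxPoints(cv2.minAreaRect(ct));p=plane(c,b,.026,s);print(b.round(1).tolist(),p[:,:2].round(4).tolist(),p.mean(0).round(4))
E
```

```text
19.125 [0.5434 0.2643 0.2084] x [ 0.0139  0.0092 -0.9999] heading z -1.93 F [-1.01  0.72 -0.59] [-0.   -0.09 -0.01] 0.09195881056258648 q [-0.08  0.42 -0.55  1.68  0.24  1.09 -0.74]
[[450.0, 106.0], [511.0, 106.0], [511.0, 175.0], [450.0, 175.0]] [[0.8021, 0.3387], [0.8844, 0.3364], [0.9046, 0.2422], [0.8166, 0.2452]] [0.8519 0.2906 0.026 ]
[[219.0, 66.0], [248.0, 66.0], [248.0, 149.0], [219.0, 149.0]] [[0.5027, 0.3961], [0.5389, 0.3949], [0.5346, 0.2912], [0.4955, 0.2926]] [0.5179 0.3437 0.026 ]
```

View pics/side8.png

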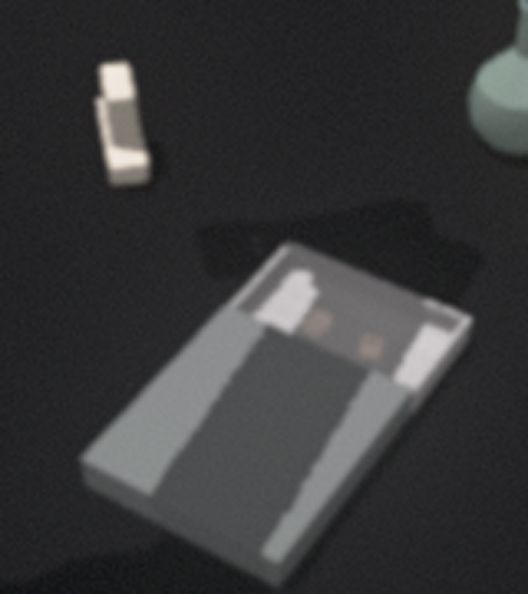

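View pics/wrist8.png

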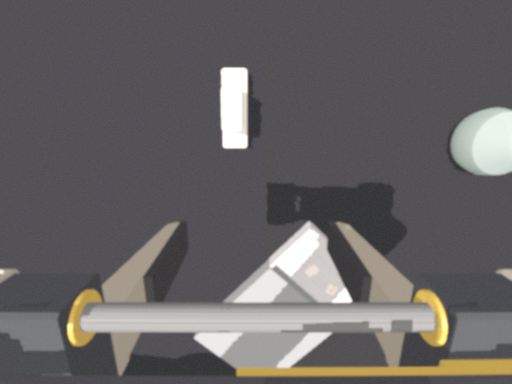

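The side crop shows the scraper upright at (122,123) and both chips in the trough, at (318,322) and (370,346). I'll compare the scraper's outline with the first picture, then hand in.

Run:
```python
from h import *
from rig import optics,bot
c=optics.capture("side")["color"]
for im in(cv2.imread("pics/side0.png"),c):
    m=((cv2.cvtColor(im,6)[60:130,190:250]>60)*255).astype('uint8')
    ct=max(cv2.findContours(m,0,1)[0],key=cv2.contourArea);M=cv2.moments(ct);print(cv2.boundingRect(ct),cv2.contourArea(ct),M["m10"]/M["m00"],M["m01"]/M["m00"])
print(bot.sign_off())
```

```text
(19, 18, 18, 39) 458.5 27.398764085786983 37.3398764085787
(18, 18, 18, 39) 453.5 26.213524439544283 37.25431826534362
the job is handed in; nothing more can be done
None
```

Both marble chips are in the steel trough. The scraper stands upright on the bench again, within a few millimetres of where it was. I handed the job in at about 19 s on the robot's clock, well inside the 53 s limit.

**What I did:** I gripped the scraper across its 24 mm grip and set it down on the board behind both chips. I then wiped along the board in one pass until its leading edge was about 16 mm past the drop. After that I carried it back, released it and raised the gripper clear. In the pictures and readings the fingers never came near the chips.

**Last checks:**
- **Chips and board:** the side and wrist pictures show the board clear and both chips lying in the trough.
- **Scraper position:** in the side view its outline is the same size as at the start and is shifted by 1.2 pixels, roughly 2–3 mm. The gripper let go within about 1 mm and 0.1° of the pose in which it had picked the scraper up.
- **A reading that disagreed:** a rough wrist-camera fit put the scraper about 4 mm from its first position in x. The tool was tilted by about 1° for that picture, so I trusted the other two readings.

**During the wipe:** sole friction leaned the tool by about 2°, and my correction overshot to about 2° the other way, so I corrected it again. The readings I took during the wipe stayed around 10 N in total, far below the limits.

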